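# Lay the battery pack down in its housing and shut the cover

## Robot

A 6-joint arm with a two-finger parallel gripper is mounted at the origin on the work surface. World frame = base frame: x ahead of the robot, y to its left, z up, the work surface at z = 0. Lengths are in m, angles in rad, forces in N, time in s.
With the tool pointing down it reaches from about 0.375 to 0.975 m from the base axis. Payload 3.8 kg.
Tool frame: the origin (TCP) lies at the very end of the fingers, on their centre line; the grasp point (between the pads) lies bot.grip_point_offset behind it (bot.grip_point_offset is the distance from the TCP to the grasp point, in m); z points along the fingers, y is the line along which they close (so a half turn about z gives the same grasp; the last joint's range is limited). The gripper opens to 85 mm and grips with 20 to 120 N. Pads are 22 mm wide; open, the fingers measure 114 mm over their backs; the gripper's body (76 mm by 85 mm) begins 54 mm behind the grasp point. The pads swing forward as they close: fully open they stand 13 mm farther back than shut.
Start: joints at [1.176, 0.264, 1.604, -0, 1.274, -0.037], TCP at [0.236, 0.632, 0.231] pointing down, gripper open.
Joint ranges: [-2.63, 2.63], [-0.94, 2.18], [0.31, 2.57], [-1.31, 4.45], [0, 2.66], [-2.55, 2.55]. Speed limits (rad/s): [2.57, 2.57, 3.14, 3.14, 3.14, 3.14].

## Interface

Orientations are given as a rotation vector (axis times angle).
In Python, from workcell import bot, vision gives the robot as it stands.
- The arm moves only by the tool play_rows, never from a script. Its argument "rows" is a list of rows, each an object of numbers: "dx", "dy", "dz": the shift along the tool's x, y, z as a fraction of full scale; "roll": the turn about the tool's z as a fraction of full scale; "fingers": the closure, from 0 (fully open) to 1 (shut). In form: [{"dx": .., "dy": .., "dz": .., "roll": .., "fingers": ..}, ...]. A call has 1 to 20 rows; each row shifts and turns the commanded pose from where the row before left it, along the tool's axes as they then stand; what a row does not reach is not made up. Full scale, the value 1, is 0.04 m for a shift and 4 degrees for a turn. A row lasts 1/12 s, in which the tool goes at most 41.7 mm and 7.16 degrees, less where a joint would pass 70% of its speed; a pose out of reach is approached as far as the arm can. A call with a number of a shift or a turn outside -1 to 1 is refused whole. A call with a gripper value outside its range is refused whole. The fingers move at their own pace and stop on an object; "grip_force" is the grip in N (left out, the last holds). Time passes only in rows, so rows that do not move let the fingers close. It gives the time, the measured TCP pose, the force and the opening at its end, in the units of the state.
- bot.read_state(): the state, without advancing time (a new reading comes with each control period).
- vision.read_camera(name): name is "scene" or "side" or "wrist"; returns a dict with "pixels" (420x560x3 uint8, red, green, blue), "depth" (420x560 float32, m along the optical axis (not along the pixel's ray), 0 where there is no reading), "fx", "fy", "cx", "cy" (pixels), "distortion" ([k1, k2, p1, p2, k3] as OpenCV has them; the pictures are not rectified), "R" (3x3) and "t" (3): a world point X has camera coordinates R X + t. Camera axes: x right, y down, z forward; pixel columns grow to the right and rows downward; lengths in m; the calibration is good to about 2 mm. A picture is of the moment at which its call begins.
- bot.finish_job(): hands the job in, once; it reports no verdict.
The state is a dict: "time": time; "q": joint angles; "joint_vel": joint speeds; "joint_torque": joint torques, N m; "tool_pos": TCP position; "tcp_rot": TCP orientation; "wrist_force": force on the tool from outside, world axes, zero at the start; "torque": the same for the moment, N m; "width": opening from 0.0 (shut) to 1.0 (fully open).
Only numpy, scipy, OpenCV 4.12 (cv2) and the standard library are available. Lean on these libraries where they do the work, as an engineer would, in place of code of your own. Each camera call takes 0.05 s, during which the arm holds its last target. There are 200 camera calls.

## Task

The four-cell battery pack stands on end in the bay of the open green housing: push it over so that it lies flat on the bay floor, then push the hinged cover over until it is fully shut on top of it. Only push with the fingers: do not pick the pack up, and leave the loose cells and the screwdriver where they are.

Things in the scene. Friction and masses are not known exactly. Their poses are not given: they have to be found in the camera images.
- housing: Open-topped green plastic housing fixed to the bench, 106 mm wide (its x), 232 mm long (its y, -89 to +143 mm), walls 4 mm thick, wall tops 30 mm above the bench. Origin: on the bench under the centre of the battery bay. z up; x points away from the robot, turned by up to 0.4 rad. Beyond a 4 mm rib at y = +87 mm is a small bay with a circuit board lower than the walls.
- bay (a point): Centre of the battery bay's floor, 4 mm above the bench (axes as the housing). The bay is 98 mm (x) by 170 mm (y) clear, walls 26 mm high around it. The pack needs about 75 mm of free floor beside it to lie down, so it must fall towards the end of the bay that is farther from it; towards the nearer end wall it may only lean.
- cover (a joint): Angle (rad) of the flat green cover: 0 = fully shut, level on the walls, top 35 mm above the bench; 1.57 = upright; more = leaning back towards the robot (stop at 2.2). Starts at 1.7 to 2.0. 106 mm from hinge to free edge, 232 mm long, 5 mm thick, 60 g. Hinge friction (0.045 N m) keeps it where it is left, so it must be pushed all the way down (1 to 2 N).
- cover_hinge (a point): Middle of the cover's hinge line, which runs along the housing's y at housing x = -53 mm (the side nearest the robot), 30 mm above the bench; this point is at housing y = +27 mm. Axes as the housing. The cover's inner face passes through the hinge line.
- cover_edge (a point): Middle of the cover's free edge (106 mm from the hinge line, at housing y = +27 mm), on the mid-thickness of the plate. Moves with the cover.
- pack: Four lime-green cells joined side by side in one flat row: 72 mm wide (its x), 18 mm thick (its y), 65 mm tall (its z), about 180 g. Origin: centre of its underside. Starts standing on the bay floor (top 69 mm above the bench), broad faces towards the housing's two ends, up to 50 mm either way from the bay centre along y, turned up to 0.12 rad.
- pack_mid (a point): Centre of the battery pack (32.5 mm up its z from its origin): 36.5 mm above the bench when standing in the bay, 13 mm when lying flat in it.
- cell_a_mid (a point): Centre of a loose single cell (18 mm diameter, 65 mm tall, 45 g) standing on the bench beyond the housing. Leave alone.
- cell_b_mid (a point): Centre of the second loose cell, like the first, standing on the bench beyond the housing. Leave alone.
- driver: Screwdriver, 150 mm long, lying on the bench beside the housing on its +y side. Origin under its middle. Leave alone.
- tray: Black open tray, 150 x 110 mm, full of standing cells up to 69 mm above the bench, fixed on the bench beside the housing on its -y side. Origin: centre of its underside.
Things that resemble listed ones, but are neither listed nor needed, are in the scene too. What is meant by the pack is not blue or purple, and is the smaller of those in its own colour.

How it is judged:
On the way, in this order (a step that is already met when the one before it is completed fails the run):
1. the pack lies flat on the bay floor, the cover still open (angle between pack's own z axis and vertical between 1.45 and 1.69 rad and z of pack_mid in the frame of housing below 0.018 m and value of joint cover above 0.8 rad), for 0.2 s.
2. the cover is fully shut (value of joint cover below 0.05 rad), for 0.2 s.
At the end, for the whole second after the job is handed in: The pack lies flat (within 0.12 rad) and still on the bay floor (its centre less than 18 mm above the bench), and the cover is shut to within 0.05 rad (angle between pack's own z axis and vertical between 1.45 and 1.69 rad and z of pack_mid in the frame of housing below 0.018 m and y of pack_mid in the frame of housing between -0.085 and 0.085 m and x of pack_mid in the frame of housing between -0.049 and 0.049 m and linear speed of pack below 0.02 m/s and value of joint cover below 0.05 rad); the robot touches nothing.
It fails at once if the pack is lifted (its centre more than 12 mm above its standing height) (height (world z) of pack_mid above 0.0485 m).
It fails at once if a loose cell is knocked over or moved more than 20 mm (distance of any of cell_a_mid, cell_b_mid from where it was at the start of the episode above 0.02 m).
It fails at once if the screwdriver is moved more than 20 mm (distance of driver from where it was at the start of the episode above 0.02 m).
It also fails if it takes over 45 s, if anything falls off the work surface, if the arm or the gripper's body presses on something with over 40 N, if the wrist force passes 120 N, or if a joint passes its speed limit or range.

## Working session

There is one attempt and no reset: what is moved stays moved. The work goes in short steps, Python scripts to look and compute and a tool call to move; the robot and the scene stay as the last step left them, time stands still between calls to the robot, and variables do not carry over. Pictures are saved under pics/ and viewed, on a budget of 10 in all, crops included, one or two more only if the job needs it, and the job is handed in when it is done.

Besides the shell and the picture viewer there is one more tool, called as name([rows], argument=value, ...), one row to a line, values as JSON. play_rows: Moves the arm, as the interface text tells. Its arguments: {"type":"object","properties":{"rows":{"type":"array","items":{"type":"object","properties":{"dx":{"type":"number","minimum":-1,"maximum":1},"dy":{"type":"number","minimum":-1,"maximum":1},"dz":{"type":"number","minimum":-1,"maximum":1},"roll":{"type":"number","minimum":-1,"maximum":1},"fingers":{"type":"number"}}}},"grip_force":{"type":"number"}},"required":["rows"]}

```bash
mkdir -p pics
cat > h.py <<'E'
import numpy as np, cv2
from workcell import bot, vision
def cam(n):
    c=vision.read_camera(n); c['K']=np.array([[c['fx'],0,c['cx']],[0,c['fy'],c['cy']],[0,0,1.]]); c['d']=np.array(c['distortion'],float)
    c['R']=np.array(c['R']);c['t']=np.array(c['t']);return c
def save(c,f): cv2.imwrite(f,c['pixels'][:,:,::-1])
def ray(c,uv):
    p=cv2.undistortPoints(np.array(uv,float).reshape(-1,1,2),c['K'],c['d']).reshape(-1,2)
    return np.c_[p,np.ones(len(p))]
def plane(c,uv,z):
    r=ray(c,uv)@c['R']; o=-c['R'].T@c['t']; return o+r*((z-o[2])/r[:,2])[:,None]
def cloud(c):
    h,w=c['depth'].shape; u,v=np.meshgrid(np.arange(w),np.arange(h))
    r=ray(c,np.stack([u,v],-1).reshape(-1,2))*c['depth'].reshape(-1,1)
    return ((r-c['t'])@c['R']).reshape(h,w,3)
E
python3 - <<'E'
from h import *
for n in['scene','side','wrist']:
    c=cam(n); save(c,f'pics/{n}0.png'); print(n,-c['R'].T@c['t'],c['R'][2],(c['depth']>0).mean())
    np.savez(f'{n}0.npz',**{k:v for k,v in c.items()})
print(bot.read_state(),bot.grip_point_offset)
E
```

```text
scene [1.26854785 0.20598962 0.49710739] [-0.80214959 -0.20392653 -0.56122189] 0.9959651360544217
side [ 0.42326443 -0.56106007  0.50968928] [ 0.25882642  0.7663697  -0.58795099] 0.9960544217687075
wrist [0.15834633 0.66182931 0.37182457] [ 0.30353722 -0.11619621 -0.94570799] 0.9961139455782313
{'time': 0.15, 'q': array([ 1.17607998e+00,  2.64571199e-01,  1.60506875e+00,  1.35551000e-05,
        1.27371979e+00, -3.69092912e-02]), 'joint_vel': array([ 1.43232907e-03, -8.57709929e-04, -5.46739253e-03, -1.70614678e-03,
        9.78710003e-05,  1.97150716e-03]), 'joint_torque': array([ 4.52264221e-04, -5.15908599e+01, -3.67957735e+01,  3.24647863e-05,
        8.17806053e-03, -2.06541429e-06]), 'tool_pos': array([0.2361808 , 0.63171666, 0.23024948]), 'tcp_rot': array([-5.58984995e-01, -3.09106388e+00,  2.70663454e-03]), 'wrist_force': array([0.53608412, 0.88733266, 0.35960951]), 'torque': array([-0.00652248, -0.014319  ,  0.0046076 ]), 'width': 1.0025030529232763} 0.0187
```

View pics/scene0.png

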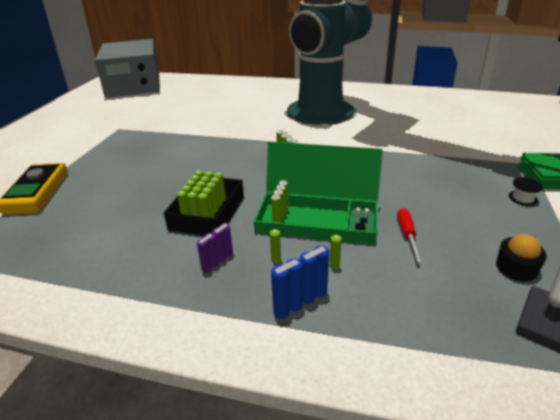

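View pics/side0.png

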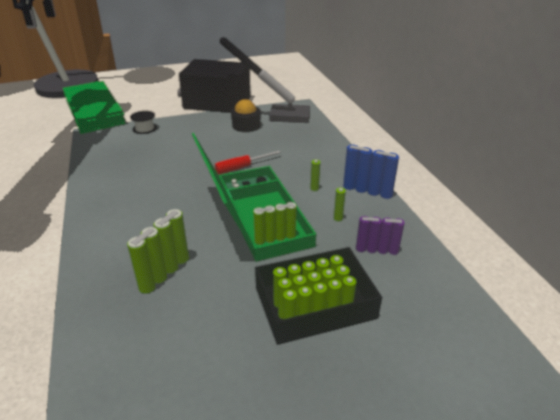

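The scene view shows the housing at about (318,215), its cover standing at (323,172), and a lime pack in the bay at (280,202). The side view shows that pack at (273,222), near the -y (tray) end, so it must fall towards +y.

Things that could be taken for the pack:
- Bay pack: scene (280,202), side (273,222). This is the one described.
- Larger lime pack behind the cover: side (160,250).
- Tray cells: scene (203,193).
- Loose cells: scene (275,245) and (336,252).
- Blue pack: scene (300,280).
- Purple pack: scene (215,247).

```bash
cat > m.py <<'E'
from h import *
def load(n): return {k:v for k,v in np.load(f'{n}0.npz').items()}
def masks(c):
    H=cv2.cvtColor(c['pixels'],cv2.COLOR_RGB2HSV)
    return cv2.inRange(H,(50,120,60),(75,255,255))>0, cv2.inRange(H,(30,110,60),(48,255,255))>0
E
python3 - <<'E'
from m import *
G=[];L=[]
for n in['scene','side']:
    c=load(n); P=cloud(c); g,l=masks(c)
    w=(P[...,0]>.3)&(P[...,0]<.9)&(abs(P[...,1])<.4)
    for nm,m in(('green',g&w),('lime',l&w)):
        k,lab,st,ce=cv2.connectedComponentsWithStats(m.astype(np.uint8))
        for i in range(1,k):
            if st[i,4]>40:
                q=P[lab==i]; print(n,nm,st[i],'med',np.median(q,0).round(3),'lo',np.percentile(q,3,0).round(3),'hi',np.percentile(q,97,0).round(3))
    q=P[g&w]; G.append(q)
    t=q[(q[:,2]>.026)&(q[:,2]<.034)]; print(n,'rim',len(t),cv2.minAreaRect(t[:,:2].astype(np.float32)))
# cover plane from side/scene: points z>.05
for q in G:
    t=q[(q[:,2]>.045)]; m=t.mean(0); u,s,v=np.linalg.svd(t-m); print('cover',len(t),m,v[2],s/len(t)**.5,'ztop',np.percentile(t[:,2],98))
for n,box in(('scene',(250,170,140,90)),('side',(180,120,150,150))):
    x,y,w,h=box; im=load(n)['pixels'][y:y+h,x:x+w,::-1]; im=cv2.resize(im,None,fx=400/h,fy=400/h,interpolation=cv2.INTER_CUBIC)[:, :400]
    cv2.imwrite(f'pics/c_{n}.png',im)
cv2.imwrite('pics/crops.png',np.hstack([cv2.imread('pics/c_scene.png'),cv2.imread('pics/c_side.png')]))
E
```

```text
scene green [ 254  141  128  104 9882] med [0.54  0.102 0.045] lo [ 0.508 -0.014  0.004] hi [0.655 0.204 0.124]
scene lime [277 134  11   8  50] med [ 0.395 -0.028  0.087] lo [ 0.389 -0.037  0.076] hi [ 0.424 -0.006  0.093]
scene lime [ 177  171   48   46 1593] med [ 0.627 -0.134  0.057] lo [ 0.563 -0.167  0.014] hi [ 0.655 -0.111  0.069]
scene lime [271 185  17  37 366] med [0.625 0.028 0.043] lo [0.574 0.017 0.013] hi [0.635 0.031 0.067]
scene lime [269 229  12  35 296] med [0.731 0.047 0.038] lo [0.656 0.026 0.006] hi [0.734 0.054 0.065]
scene lime [330 234  12  36 320] med [0.725 0.15  0.039] lo [0.65  0.142 0.004] hi [0.728 0.157 0.064]
scene rim 999 ((0.5982598662376404, 0.09715956449508667), (0.11351821571588516, 0.23145247995853424), 2.7299139499664307)
side green [ 193  134  123  126 4038] med [0.589 0.102 0.019] lo [ 0.509 -0.022  0.003] hi [0.652 0.21  0.128]
side lime [311 160   9  30 207] med [0.716 0.141 0.037] lo [0.71  0.139 0.006] hi [0.723 0.148 0.063]
side lime [334 188  12  33 255] med [0.722 0.038 0.038] lo [0.716 0.035 0.006] hi [0.73  0.046 0.064]
side lime [ 254  208   42   36 1182] med [0.598 0.014 0.038] lo [0.565 0.011 0.009] hi [0.63  0.02  0.066]
side lime [ 128  216   61   77 2566] med [ 0.409 -0.022  0.051] lo [ 0.373 -0.042  0.007] hi [0.448 0.011 0.09 ]
side lime [ 272  254   85   65 3771] med [ 0.599 -0.15   0.059] lo [ 0.554 -0.174  0.014] hi [ 0.653 -0.082  0.068]
side rim 830 ((0.5977151393890381, 0.09546390175819397), (0.11048669368028641, 0.23448237776756287), 2.162062644958496)
cover 4918 [0.52393522 0.09622632 0.08777416] [0.9214704  0.04136772 0.38623959] [0.06610507 0.02586067 0.00608994] ztop 0.12722182569666432
cover 541 [0.52044627 0.04599122 0.10203304] [-0.91836448 -0.03833944 -0.39387405] [0.06121518 0.0300325  0.00316531] ztop 0.12955265705579205
```

View pics/crops.png

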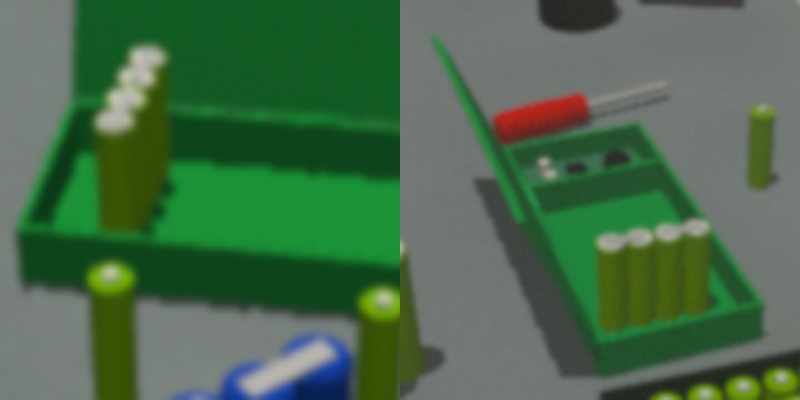

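The left crop shows the chosen pack: four lime cells with white tops, upright at the -y end. The right crop shows it clear of the end wall, with the cover leaning back from the hinge.

Measured values:
- **Housing:** yaw about 0.043 rad, origin about (0.599, 0.070).
- **Pack:** about (0.598, 0.021), which is housing y -49 mm.
- **Cover:** about 1.97 rad.

I'll go to the -y side of the pack with the fingers shut and push towards +y.

play_rows([
  {"roll": -1, "fingers": 1},
  {"roll": -1, "fingers": 1},
  {"roll": -1, "fingers": 1},
  {"roll": -1, "fingers": 1},
  {"roll": -1, "fingers": 1},
  {"roll": -0.75, "fingers": 1},
  {"fingers": 1},
], grip_force=30)

```text
validation failed for argument at $.ro...
```

play_rows([
  {"dx": -0.416, "dy": -0.836, "fingers": 1},
  {"dx": -0.416, "dy": -0.836, "fingers": 1},
  {"dx": -0.416, "dy": -0.836, "fingers": 1},
  {"dx": -0.416, "dy": -0.836, "fingers": 1},
  {"dx": -0.416, "dy": -0.836, "fingers": 1},
  {"dx": -0.416, "dy": -0.836, "fingers": 1},
  {"dx": -0.416, "dy": -0.836, "fingers": 1},
  {"dx": -0.416, "dy": -0.836, "fingers": 1},
  {"dx": -0.416, "dy": -0.836, "fingers": 1},
  {"dx": -0.416, "dy": -0.836, "fingers": 1},
  {"dx": -0.416, "dy": -0.836, "fingers": 1},
  {"dx": -0.416, "dy": -0.836, "fingers": 1},
  {"dx": -0.416, "dy": -0.836, "fingers": 1},
  {"dx": -0.416, "dy": -0.836, "fingers": 1},
  {"dx": -0.416, "dy": -0.836, "fingers": 1},
  {"dx": -0.416, "dy": -0.836, "fingers": 1},
  {"dx": -0.416, "dy": -0.836, "fingers": 1},
  {"dx": -0.416, "dy": -0.836, "fingers": 1},
  {"dx": -0.416, "dy": -0.836, "fingers": 1},
  {"dx": -0.416, "dy": -0.836, "fingers": 1},
])

```text
validation failed for argument at $.ro...
```

play_rows([
  {"dx": 0, "dy": 0, "dz": 0, "roll": -1, "fingers": 1},
  {"dx": 0, "dy": 0, "dz": 0, "roll": -1, "fingers": 1},
  {"dx": 0, "dy": 0, "dz": 0, "roll": -1, "fingers": 1},
  {"dx": 0, "dy": 0, "dz": 0, "roll": -1, "fingers": 1},
  {"dx": 0, "dy": 0, "dz": 0, "roll": -1, "fingers": 1},
  {"dx": 0, "dy": 0, "dz": 0, "roll": -0.75, "fingers": 1},
  {"dx": 0, "dy": 0, "dz": 0, "roll": 0, "fingers": 1},
], grip_force=30)

```text
time: 0.73
tool_pos: [0.2363, 0.632, 0.2308]
tcp_rot: [0.071, -3.14, 0.001]
wrist_force: [-0.3, -0.8, 0.2]
width: 0.012
```

play_rows([
  {"dx": -0.42, "dy": -0.84, "dz": 0, "roll": 0, "fingers": 1},
  {"dx": -0.42, "dy": -0.84, "dz": 0, "roll": 0, "fingers": 1},
  {"dx": -0.42, "dy": -0.84, "dz": 0, "roll": 0, "fingers": 1},
  {"dx": -0.42, "dy": -0.84, "dz": 0, "roll": 0, "fingers": 1},
  {"dx": -0.42, "dy": -0.84, "dz": 0, "roll": 0, "fingers": 1},
  {"dx": -0.42, "dy": -0.84, "dz": 0, "roll": 0, "fingers": 1},
  {"dx": -0.42, "dy": -0.84, "dz": 0, "roll": 0, "fingers": 1},
  {"dx": -0.42, "dy": -0.84, "dz": 0, "roll": 0, "fingers": 1},
  {"dx": -0.42, "dy": -0.84, "dz": 0, "roll": 0, "fingers": 1},
  {"dx": -0.42, "dy": -0.84, "dz": 0, "roll": 0, "fingers": 1},
  {"dx": -0.42, "dy": -0.84, "dz": 0, "roll": 0, "fingers": 1},
  {"dx": -0.42, "dy": -0.84, "dz": 0, "roll": 0, "fingers": 1},
  {"dx": -0.42, "dy": -0.84, "dz": 0, "roll": 0, "fingers": 1},
  {"dx": -0.42, "dy": -0.84, "dz": 0, "roll": 0, "fingers": 1},
  {"dx": -0.42, "dy": -0.84, "dz": 0, "roll": 0, "fingers": 1},
  {"dx": -0.42, "dy": -0.84, "dz": 0, "roll": 0, "fingers": 1},
  {"dx": -0.42, "dy": -0.84, "dz": 0, "roll": 0, "fingers": 1},
  {"dx": -0.42, "dy": -0.84, "dz": 0, "roll": 0, "fingers": 1},
  {"dx": -0.42, "dy": -0.84, "dz": 0, "roll": 0, "fingers": 1},
  {"dx": -0.42, "dy": -0.84, "dz": 0, "roll": 0, "fingers": 1},
])

```text
time: 2.4
tool_pos: [0.6018, -0.0263, 0.2312]
tcp_rot: [0.065, -3.141, -0.0]
wrist_force: [-0.0, 0.1, -0.0]
width: -0.006
```

play_rows([
  {"dx": 0, "dy": 0, "dz": 0.75, "roll": 0, "fingers": 1},
  {"dx": 0, "dy": 0, "dz": 0.75, "roll": 0, "fingers": 1},
  {"dx": 0, "dy": 0, "dz": 0.75, "roll": 0, "fingers": 1},
  {"dx": 0, "dy": 0, "dz": 0.75, "roll": 0, "fingers": 1},
  {"dx": 0, "dy": 0, "dz": 0.75, "roll": 0, "fingers": 1},
  {"dx": 0, "dy": 0, "dz": 0.7, "roll": 0, "fingers": 1},
  {"dx": 0, "dy": 0, "dz": 0, "roll": 0, "fingers": 1},
  {"dx": 0, "dy": 0, "dz": 0, "roll": 0, "fingers": 1},
])

```text
time: 3.07
tool_pos: [0.5993, -0.0243, 0.0514]
tcp_rot: [0.067, -3.136, -0.001]
wrist_force: [0.8, 0.7, -0.0]
width: -0.001
```

Run:
```python
from h import *
print(bot.read_state()['tool_pos'],bot.read_state()['wrist_force'])
c=cam('side'); im=c['pixels'][110:290,150:390,::-1]
cv2.imwrite('pics/pre.png',cv2.resize(im,None,fx=2.5,fy=2.5))
```

```text
[ 0.59932026 -0.02431439  0.0513547 ] [ 0.75015331  0.72096488 -0.03379172]
```

View pics/pre.png

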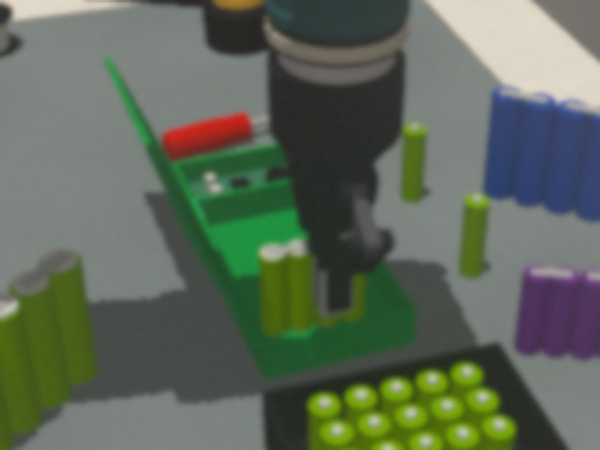

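The crop shows the shut fingers at about (330,285), just on the tray side of the upright pack, with clear space around them. Now the push.

play_rows([
  {"dx": 0, "dy": 0.25, "dz": 0, "roll": 0, "fingers": 1},
  {"dx": 0, "dy": 0.2, "dz": 0, "roll": 0, "fingers": 1},
  {"dx": 0, "dy": 0.15, "dz": 0, "roll": 0, "fingers": 1},
  {"dx": 0, "dy": 0.1, "dz": 0, "roll": 0, "fingers": 1},
  {"dx": 0, "dy": 0.1, "dz": 0, "roll": 0, "fingers": 1},
  {"dx": 0, "dy": 0.1, "dz": 0, "roll": 0, "fingers": 1},
  {"dx": 0, "dy": 0.1, "dz": 0, "roll": 0, "fingers": 1},
  {"dx": 0, "dy": 0.1, "dz": 0, "roll": 0, "fingers": 1},
  {"dx": 0, "dy": 0.1, "dz": 0, "roll": 0, "fingers": 1},
  {"dx": 0, "dy": 0.1, "dz": 0, "roll": 0, "fingers": 1},
  {"dx": 0, "dy": 0.1, "dz": 0, "roll": 0, "fingers": 1},
  {"dx": 0, "dy": 0.1, "dz": 0, "roll": 0, "fingers": 1},
  {"dx": 0, "dy": 0, "dz": 0, "roll": 0, "fingers": 1},
  {"dx": 0, "dy": 0, "dz": 0, "roll": 0, "fingers": 1},
])

```text
time: 4.28
tool_pos: [0.5987, 0.0357, 0.0532]
tcp_rot: [0.069, -3.141, 0.0]
wrist_force: [0.6, -0.4, -0.6]
width: -0.002
```

Run:
```python
from h import *
print(bot.read_state()['tool_pos'],bot.read_state()['wrist_force'])
a=cam('side')['pixels'][110:290,150:390,::-1]; b=cam('scene')['pixels'][130:280,220:420,::-1]
cv2.imwrite('pics/p1.png',np.hstack([cv2.resize(a,(400,300)),cv2.resize(b,(400,300))]))
```

```text
[0.59872312 0.03569033 0.05323096] [ 0.64205271 -0.35832114 -0.61205939]
```

View pics/p1.png

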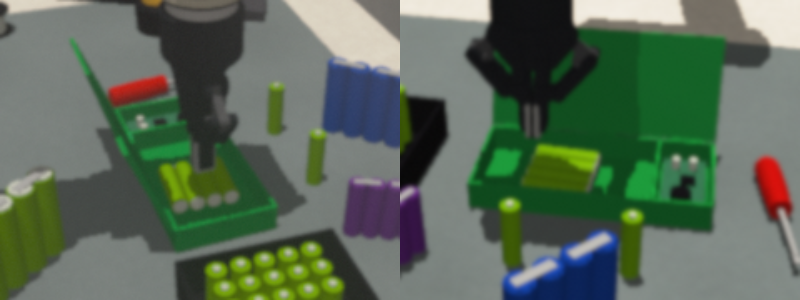

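The left view shows the pack lying flat in the bay at about (200,185); the right view agrees at about (560,168), with the cover still open. I'll lift off, measure the pack in depth, and go behind the cover.

play_rows([
  {"dx": 0, "dy": 0, "dz": -1, "roll": 0, "fingers": 1},
  {"dx": 0, "dy": 0, "dz": -1, "roll": 0, "fingers": 1},
  {"dx": 0, "dy": 0, "dz": -1, "roll": 0, "fingers": 1},
  {"dx": 0, "dy": 0, "dz": -1, "roll": 0, "fingers": 1},
  {"dx": 0, "dy": 0, "dz": -1, "roll": 0, "fingers": 1},
  {"dx": 0.85, "dy": 0.44, "dz": 0, "roll": 0, "fingers": 1},
  {"dx": 0.85, "dy": 0.44, "dz": 0, "roll": 0, "fingers": 1},
  {"dx": 0.85, "dy": 0.44, "dz": 0, "roll": 0, "fingers": 1},
  {"dx": 0.85, "dy": 0.44, "dz": 0, "roll": 0, "fingers": 1},
  {"dx": 0, "dy": 0, "dz": 0, "roll": 0, "fingers": 1},
])

```text
time: 5.22
tool_pos: [0.454, 0.1014, 0.2525]
tcp_rot: [0.071, -3.137, -0.002]
wrist_force: [-0.3, -0.3, -0.4]
width: 0.002
```

```bash
cat > chk.py <<'E'
from m import *
for n in['scene','side']:
    c=cam(n); P=cloud(c); g,l=masks(c)
    s=(P[...,0]>.53)&(P[...,0]<.67)&(P[...,1]>-.03)&(P[...,1]<.16)&(P[...,2]>.004)&(P[...,2]<.045)
    s&=~((P[...,0]>.68))
    q=P[l&s]
    if len(q)>30: print(n,'pack',len(q),'lo',np.percentile(q,3,0).round(3),'hi',np.percentile(q,97,0).round(3),'z-plane',np.linalg.lstsq(np.c_[q[:,:2],np.ones(len(q))][q[:,2]>.015],q[q[:,2]>.015,2],rcond=None)[0].round(3))
    w=(P[...,0]>.45)&(P[...,0]<.7)&(P[...,1]>-.04)&(P[...,1]<.23)
    t=P[g&w]; print(n,'green z pct',np.percentile(t[:,2],[50,90,98]).round(3))
print(bot.read_state()['tool_pos'],bot.read_state()['wrist_force'],bot.read_state()['time'])
E
python3 chk.py
```

```text
scene pack 701 lo [0.553 0.032 0.012] hi [0.651 0.095 0.024] z-plane [-0.014 -0.002  0.03 ]
scene green z pct [0.047 0.113 0.126]
side pack 904 lo [0.565 0.033 0.014] hi [0.63  0.093 0.023] z-plane [ 0.008 -0.003  0.016]
side green z pct [0.017 0.046 0.128]
[0.45900344 0.10015355 0.25358981] [ 1.19893266 -0.32334358  0.79642361] 5.3167
```

Both cameras put the pack's top at 22 to 23 mm and level, spanning x 0.565 to 0.63 and y 0.03 to 0.095, so it is flat. Next I'll descend behind the cover and push it to upright.

play_rows([
  {"dx": 0, "dy": 0, "dz": 0.75, "roll": 0, "fingers": 1},
  {"dx": 0, "dy": 0, "dz": 0.75, "roll": 0, "fingers": 1},
  {"dx": 0, "dy": 0, "dz": 0.75, "roll": 0, "fingers": 1},
  {"dx": 0, "dy": 0, "dz": 0.75, "roll": 0, "fingers": 1},
  {"dx": 0, "dy": 0, "dz": 0.75, "roll": 0, "fingers": 1},
  {"dx": 0, "dy": 0, "dz": 0, "roll": 0, "fingers": 1},
  {"dx": -0.3, "dy": 0, "dz": 0, "roll": 0, "fingers": 1},
  {"dx": -0.25, "dy": 0, "dz": 0, "roll": 0, "fingers": 1},
  {"dx": -0.2, "dy": 0, "dz": 0, "roll": 0, "fingers": 1},
  {"dx": -0.2, "dy": 0, "dz": 0, "roll": 0, "fingers": 1},
  {"dx": -0.2, "dy": 0, "dz": 0, "roll": 0, "fingers": 1},
  {"dx": -0.2, "dy": 0, "dz": 0, "roll": 0, "fingers": 1},
  {"dx": -0.2, "dy": 0, "dz": 0, "roll": 0, "fingers": 1},
  {"dx": -0.2, "dy": 0, "dz": 0, "roll": 0, "fingers": 1},
  {"dx": 0, "dy": 0, "dz": 0, "roll": 0, "fingers": 1},
])

```text
time: 6.57
tool_pos: [0.5317, 0.1031, 0.1037]
tcp_rot: [-0.068, 3.139, 0.0]
wrist_force: [-0.1, -0.7, -0.0]
width: 0.0
```

```bash
cat > cov.py <<'E'
from m import *
for n in['scene','side']:
    c=cam(n); P=cloud(c); g,l=masks(c)
    w=(P[...,0]>.45)&(P[...,0]<.7)&(P[...,1]>-.04)&(P[...,1]<.23)&(P[...,2]>.045)
    t=P[g&w]
    if len(t)>60:
        m=t.mean(0); v=np.linalg.svd(t-m)[2][2]; v*=np.sign(v[0]); print(n,len(t),m.round(3),'angle',np.arctan2(v[0],-v[2]).round(3),'hi',np.percentile(t,98,0).round(3))
s=bot.read_state();print(s['tool_pos'],s['wrist_force'],s['time'])
E
python3 cov.py
```

```text
scene 4754 [0.547 0.097 0.093] angle 1.562 hi [0.553 0.204 0.137]
side 1266 [0.545 0.036 0.092] angle 1.554 hi [0.551 0.147 0.137]
[0.52997464 0.10294716 0.10315149] [ 0.24780807 -0.34936455 -0.96848186] 6.6667
```

The cover is upright at about 1.56 rad. Now I'll follow the arc down at r of about 75 mm.

play_rows([
  {"dx": -0.25, "dy": 0, "dz": 0, "roll": 0, "fingers": 1},
  {"dx": -0.25, "dy": 0, "dz": 0, "roll": 0, "fingers": 1},
  {"dx": -0.23, "dy": 0, "dz": 0.08, "roll": 0, "fingers": 1},
  {"dx": -0.23, "dy": 0, "dz": 0.08, "roll": 0, "fingers": 1},
  {"dx": -0.21, "dy": 0, "dz": 0.14, "roll": 0, "fingers": 1},
  {"dx": -0.21, "dy": 0, "dz": 0.14, "roll": 0, "fingers": 1},
  {"dx": -0.16, "dy": 0, "dz": 0.18, "roll": 0, "fingers": 1},
  {"dx": -0.16, "dy": 0, "dz": 0.18, "roll": 0, "fingers": 1},
  {"dx": -0.11, "dy": 0, "dz": 0.22, "roll": 0, "fingers": 1},
  {"dx": -0.11, "dy": 0, "dz": 0.22, "roll": 0, "fingers": 1},
  {"dx": -0.05, "dy": 0, "dz": 0.22, "roll": 0, "fingers": 1},
  {"dx": -0.05, "dy": 0, "dz": 0.22, "roll": 0, "fingers": 1},
  {"dx": 0, "dy": 0, "dz": 0, "roll": 0, "fingers": 1},
])

```text
time: 7.75
tool_pos: [0.6106, 0.1065, 0.0356]
tcp_rot: [0.068, -3.14, 0.0]
wrist_force: [0.0, 0.1, -0.7]
width: 0.004
```

```bash
python3 chk.py
```

```text
scene green z pct [0.036 0.037 0.038]
side green z pct [0.035 0.036 0.037]
[0.61019805 0.10642389 0.03542548] [ 0.93029792  0.3544249  -0.16886983] 7.85
```

play_rows([
  {"dx": -0.3, "dy": 0, "dz": 0, "roll": 0, "fingers": 1},
  {"dx": 0, "dy": 0, "dz": 0.04, "roll": 0, "fingers": 1},
  {"dx": 0, "dy": 0, "dz": 0.04, "roll": 0, "fingers": 1},
  {"dx": 0, "dy": 0, "dz": 0.03, "roll": 0, "fingers": 1},
  {"dx": 0, "dy": 0, "dz": 0, "roll": 0, "fingers": 1},
  {"dx": 0, "dy": 0, "dz": 0, "roll": 0, "fingers": 1},
  {"dx": 0, "dy": 0, "dz": 0, "roll": 0, "fingers": 1},
])

```text
time: 8.43
tool_pos: [0.6235, 0.1071, 0.0348]
tcp_rot: [-0.069, 3.138, 0.0]
wrist_force: [-4.2, -1.2, 16.9]
width: -0.0
```

The wrist now feels 17 N with the tip stopped at 34.8 mm, which matches the cover top at 35 mm when shut. I'll lift off and check.

play_rows([
  {"dx": 0, "dy": 0, "dz": -0.3, "roll": 0, "fingers": 1},
  {"dx": 0, "dy": 0, "dz": -1, "roll": 0, "fingers": 1},
  {"dx": 0, "dy": 0, "dz": -1, "roll": 0, "fingers": 1},
  {"dx": 0, "dy": 0, "dz": -1, "roll": 0, "fingers": 1},
  {"dx": 0, "dy": 0, "dz": -1, "roll": 0, "fingers": 1},
  {"dx": 0, "dy": 0, "dz": -1, "roll": 0, "fingers": 1},
  {"dx": 0, "dy": 0, "dz": 0, "roll": 0, "fingers": 1},
  {"dx": 0, "dy": 0, "dz": 0, "roll": 0, "fingers": 1},
  {"dx": 0, "dy": 0, "dz": 0, "roll": 0, "fingers": 1},
])

```text
time: 9.18
tool_pos: [0.622, 0.107, 0.2434]
tcp_rot: [0.069, -3.141, 0.0]
wrist_force: [-0.0, 0.5, -0.7]
width: 0.001
```

```bash
python3 chk.py
python3 - <<'E'
from m import *
for n in['scene','side']:
    c=cam(n); P=cloud(c); g,l=masks(c)
    w=(P[...,0]>.53)&(P[...,0]<.67)&(P[...,1]>-.03)&(P[...,1]<.22)&(P[...,2]>.028)&(P[...,2]<.06)
    q=P[g&w]; print(n,np.linalg.lstsq(np.c_[q[:,:2],np.ones(len(q))],q[:,2],rcond=None)[0].round(4))
    save(c,f'pics/{n}9.png')
a=cv2.imread('pics/scene9.png');b=cv2.imread('pics/side9.png')
cv2.imwrite('pics/end.png',np.hstack([cv2.resize(a,(400,300)),cv2.resize(b,(400,300))]))
E
```

```text
scene green z pct [0.036 0.037 0.038]
side green z pct [0.035 0.036 0.037]
[0.62092055 0.10681025 0.2410536 ] [-0.07429471  0.09392325 -0.50972029] 9.2833
scene [-0.0196 -0.0002  0.0476]
side [0.0059 0.0049 0.031 ]
```

View pics/end.png

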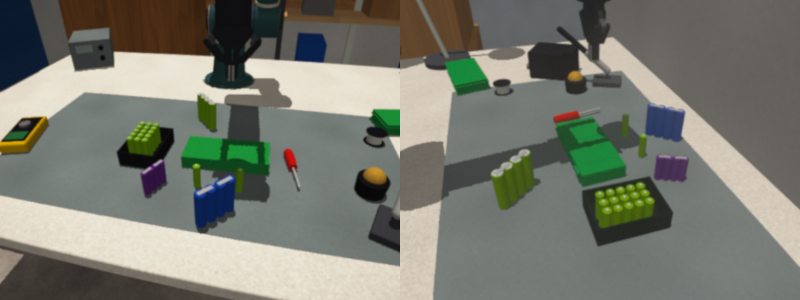

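The picture shows the cover flat on the housing, at (227,154) on the left and (590,150) on the right. The cells, screwdriver and larger pack stand as they did before, and the arm is clear. The fitted slopes across the cover are within 0.02 rad, so I'm handing in.

```bash
python3 -c "
from workcell import bot
print(bot.finish_job())"
```

```text
the job is handed in; nothing more can be done
None
```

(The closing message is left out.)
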